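# Fit the keyed rotor on the tube spinner

## Robot

A 6-joint arm with a two-finger parallel gripper is mounted at the origin on the work surface. World frame = base frame: x ahead of the robot, y to its left, z up, the work surface at z = 0. Lengths are in m, angles in rad, forces in N, time in s.
With the tool pointing down it reaches from about 0.3 to 0.775 m from the base axis. Payload 14.6 kg.
Tool frame: the origin (TCP) lies on the front face of the gripper's body, between the roots of the fingers; the fingertips stand 97 mm ahead of it and the grasp point (between the pads) lies 78 mm ahead of it; z points along the fingers, x is the direction in which the jaws open and shut, and the axes are right-handed (so a half turn about z gives the same grasp; the last joint's range is limited). The gripper opens to 94 mm and grips with 3 to 60 N. Pads are 16 mm wide; open, the fingers measure 119 mm over their backs; the gripper's body (75 mm by 177 mm) begins 78 mm behind the grasp point.
Start: joints at [1.145, 0.3, 1.521, -0, 1.321, -0.067], TCP at [0.193, 0.515, 0.303] pointing down, gripper open.
Joint ranges: [-3.03, 3.03], [-0.79, 2.21], [0.23, 2.52], [-1.04, 4.18], [0, 3.07], [-2.55, 2.55]. Speed limits (rad/s): [2.22, 2.22, 2.57, 3.14, 3.14, 3.14].

## Interface

Orientations are given as [roll, pitch, yaw] about the fixed x, y, z axes, in that order (R = Rz(yaw) Ry(pitch) Rx(roll)).
In Python, from station import sensors, camera, ctrl gives the robot as it stands.
- The arm moves only by the tool move_arm, never from a script. Its argument "rows" is text: rows parted by semicolons, each of 6 numbers parted by spaces: the shift along the tool's x, y, z in mm, then the turn, a rotation vector about the tool's x, y, z in rad. In form: x y z wx wy wz; .... A call has 1 to 20 rows; each row shifts and turns the pose as measured when the row begins, along the tool's axes as they then stand; what a row does not reach is not made up. A row lasts 1/8 s, in which the tool goes at most 62.5 mm and 10.7 degrees, less where a joint would pass 70% of its speed; a pose out of reach is approached as far as the arm can. A call with a gripper value outside its range is refused whole. "grip" is the opening, from -1 (shut) to 1 (fully open), set as the call begins (left out, the last holds). The fingers move at their own pace and stop on an object; "newtons" is the grip in N (left out, the last holds). Time passes only in rows, so rows that do not move let the fingers close. It gives the time, the measured TCP pose, the force and the opening at its end, in the units of the state.
- sensors.get_obs(): the state, without advancing time (a new reading comes with each control period).
- camera(name): name is "side" or "top"; returns a dict with "color" (480x640x3 uint8, blue, green, red), "z_map" (480x640 float32, m along the optical axis (not along the pixel's ray), 0 where there is no reading), "mtx" (3x3 intrinsics, pixels), "position" and "attitude" of the camera in the world. Camera axes: x right, y down, z forward; pixel columns grow to the right and rows downward; lengths in m; the calibration is good to about 2 mm. A picture is of the moment at which its call begins.
- ctrl.hand_in(): hands the job in, once; it reports no verdict.
The state is a dict: "time_s": time; "qpos": joint angles; "joint_vel": joint speeds; "tau": joint torques, N m; "ee_pos": TCP position; "eef_rot": TCP orientation; "force": force on the tool from outside, world axes, zero at the start; "moment": the same for the moment, N m; "grip_width": finger opening in m.
Only numpy, scipy, OpenCV 4.12 (cv2) and the standard library are available. Lean on these libraries where they do the work, as an engineer would, in place of code of your own. Each camera call takes 0.05 s, during which the arm holds its last target.

## Task

Put the blue toothed rotor, the one with a keyway in its bore, onto the steel spindle of the white tube spinner: turn it so that the keyway lines up with the yellow rib on the spindle, slide it down until it sits flat and fully home on the spindle's dark plate, and let go. Leave the orange rotor and the petri dish where they are.

Things in the scene. Friction and masses are not known exactly. Their poses are not given: they have to be found in the camera images.
- rotor_mid (a point): Blue rotor, 0.13-0.25 kg, upright, 50 mm tall: cog flange (8 teeth, 96 mm across, 10 mm thick) at the bottom, above it an octagonal sleeve 58 mm across flats to grip; flats face x and every 45 deg round. Through bore 28 mm, one keyway 11.6 mm wide reaching 25.5 mm from the axis. Point: on the axis, 25 mm above the underside; z up, x from the axis to the keyway (white marks on rim and flange).
- spindle_seat (a point): Spindle of the spinner (fixed white housing 140 x 140 mm, top 40 mm up). Point: centre of the top of its dark plate (54 mm across, 45 mm above the bench), where the rotor's underside must rest; z up, x from the axis to the yellow rib. Steel post 22 mm across for 30 mm, tapering to a 6 mm tip at 46 mm; rib 5 mm wide, out to 22 mm from the axis, rounded top 28 mm up. Turns stiffly (0.15 N m).
- spare_mid (a point): Orange rotor, outside shape and size as the blue one, but bore only 16 mm and no keyway: it does not fit. Leave alone. Point: on its axis, 25 mm above the underside.
- dish_mid (a point): Closed petri dish, amber with clear lid, 90 mm across, 16 mm tall, loose on the bench. Leave alone. Point: its centre, 8 mm above the bench. (On the robot's right stands a white tube rack, 70 x 150 mm, 54 mm tall, fixed.)
Mind the look-alikes: they are no part of the job. Of the things that look like the part that bears rotor_mid, the smaller one is meant. Of the things that look like the part that bears spindle_seat, the largest one is meant.

How it is judged:
By the outcome, as a careful person would: the job done as asked, in the order asked, and still so for the second after the job is handed in, with the robot touching nothing.
It also fails if it takes over 40 s, if anything falls off the work surface, if the arm or the gripper's body presses on something with over 40 N, if the wrist force passes 120 N, or if a joint passes its speed limit or range.

## Working session

There is one attempt and no reset: what is moved stays moved. The work goes in short steps, Python scripts to look and compute and a tool call to move; the robot and the scene stay as the last step left them, time stands still between calls to the robot, and variables do not carry over. Pictures are saved under pics/ and viewed, and the job is handed in when it is done.

Besides the shell and the picture viewer there is one more tool, called after ">>>" by a JSON object that holds its "op" and its "data", one argument or row to a line. move_arm: Moves the arm, as the interface text tells. Its arguments: {"type":"object","properties":{"rows":{"type":"string"},"grip":{"type":"number"},"newtons":{"type":"number"}},"required":["rows"]}

```bash
ls; mkdir -p pics
python3 - <<'E'
from station import sensors, camera, ctrl
import cv2
print(sensors.get_obs())
for n in ("top","side"):
    c=camera(n); cv2.imwrite(f"pics/{n}0.png",c["color"]); print(n,c["mtx"],c["position"],c["attitude"])
E
```

```text
pics
{'time_s': 0.0, 'qpos': array([ 1.14539679e+00,  3.00466441e-01,  1.52156407e+00,  4.22976441e-06,
        1.32073112e+00, -6.66000640e-02]), 'joint_vel': array([-0.00174441, -0.0009761 , -0.00045422,  0.0010334 , -0.00115271,
        0.00043623]), 'tau': array([-1.62751392e-03, -5.31807268e+01, -3.52738488e+01,  7.07937218e-02,
        2.43371405e-02, -1.50975757e-04]), 'ee_pos': array([0.19307242, 0.51483691, 0.30209602]), 'eef_rot': array([-3.14151077e+00,  1.16611511e-03,  1.21199585e+00]), 'force': array([-0.24445997,  0.13861996,  0.68328519]), 'moment': array([-0.02351207, -0.02088136,  0.061302  ]), 'grip_width': 0.09403515266720383}
top [[603.05906602   0.         321.63167104]
 [  0.         603.05906602 252.02379218]
 [  0.           0.           1.        ]] [ 0.46714138 -0.03317377  1.52065816] [-3.09322478  0.01938001 -1.55380288]
side [[569.60937385   0.         311.88462118]
 [  0.         569.60937385 240.41726175]
 [  0.           0.           1.        ]] [ 0.16908915 -0.81703866  0.77660756] [-2.24799785 -0.01522141 -0.41225369]
```

View pics/top0.png

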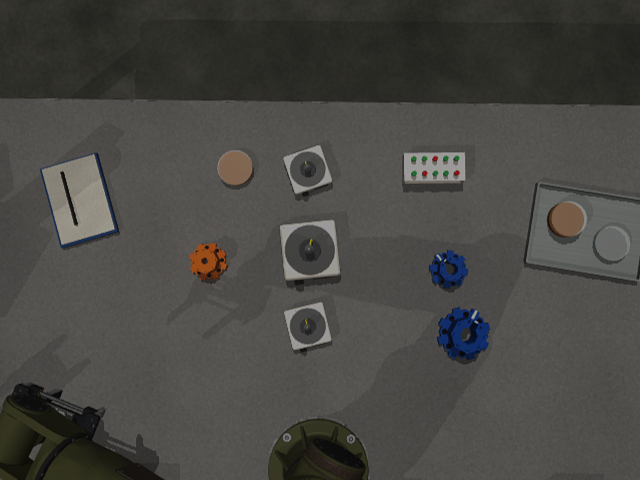

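View pics/side0.png

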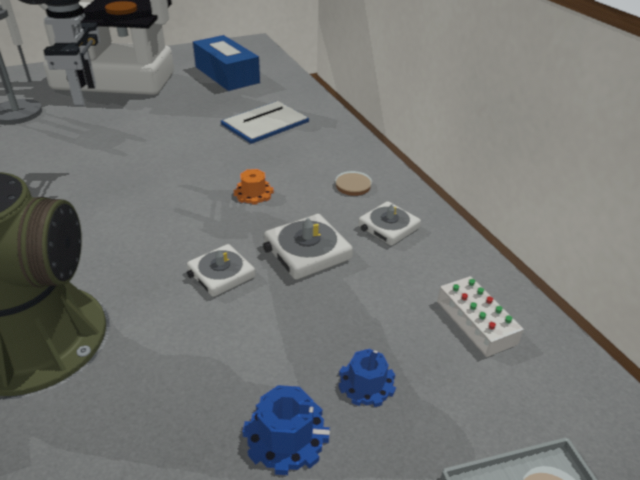

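The top view shows the small blue rotor (the target) at about (449,269) and a larger look-alike at (464,334). The large spinner is at (310,250), with two smaller ones at (307,170) and (307,326). I'll zoom in and measure.

```bash
cat > h.py <<'E'
import numpy as np, cv2
from scipy.spatial.transform import Rotation as Ro
from station import sensors, camera, ctrl
def ray(c,uv):
    uv=np.atleast_2d(np.float64(uv)); d=np.c_[uv,np.ones(len(uv))]@np.linalg.inv(c["mtx"]).T
    return d@Ro.from_euler("xyz",c["attitude"]).as_matrix().T
def onplane(c,uv,z):
    d=ray(c,uv); p=np.array(c["position"]); return p+d*((z-p[2])/d[:,2])[:,None]
def proj(c,P):
    q=(np.atleast_2d(P)-c["position"])@Ro.from_euler("xyz",c["attitude"]).as_matrix(); q=q@np.array(c["mtx"]).T
    return q[:,:2]/q[:,2:]
def cloud(c):
    v,u=np.mgrid[0:480,0:640]; d=ray(c,np.c_[u.ravel(),v.ravel()])
    return (np.array(c["position"])+d*c["z_map"].reshape(-1,1)).reshape(480,640,3)
def crop(c,x,y,w,h,k,name):
    cv2.imwrite(name,cv2.resize(c["color"][y:y+h,x:x+w],None,fx=k,fy=k,interpolation=cv2.INTER_CUBIC))
E
python3 - <<'E'
from h import *
t=camera("top"); s=camera("side")
a=cv2.resize(t["color"][240:300,420:480],(400,400),interpolation=cv2.INTER_CUBIC)
b=cv2.resize(t["color"][215:285,275:345],(400,400),interpolation=cv2.INTER_CUBIC)
cv2.imwrite("pics/ct.png",np.hstack([a,b]))
a=cv2.resize(s["color"][335:415,325:405],(400,400),interpolation=cv2.INTER_CUBIC)
b=cv2.resize(s["color"][205:285,265:345] ,(400,400),interpolation=cv2.INTER_CUBIC)
cv2.imwrite("pics/cs.png",np.hstack([a,b]))
for n,c in(("t",t),("s",s)):
    P=cloud(c); hsv=cv2.cvtColor(c["color"],cv2.COLOR_BGR2HSV)
    for nm,pts in (("t",[(449,269),(436,258),(400,270),(310,250),(290,235),(325,240),(350,250)]),("s",[(370,372),(330,380),(310,238),(290,240),(310,262),(300,300)])):
        if nm==n:
            for u,v in pts: print(n,u,v,P[v,u].round(4),c["color"][v,u])
E
```

```text
t 449 269 [ 0.5026 -0.3223  0.0039] [42 43 44]
t 436 258 [ 0.5294 -0.2884  0.0111] [103  45  19]
t 400 270 [ 0.4982 -0.2006 -0.0021] [74 76 78]
t 310 250 [0.5404 0.0235 0.0883] [46 48 47]
t 290 235 [0.5789 0.0753 0.0419] [66 67 67]
t 325 240 [ 0.568  -0.0111  0.0409] [65 66 67]
t 350 250 [ 0.5465 -0.074  -0.0006] [74 77 78]
s 370 372 [ 0.494  -0.3322  0.048 ] [143  79  41]
s 330 380 [ 0.4458 -0.2893  0.0006] [115 115 113]
s 310 238 [0.543  0.0199 0.046 ] [89 89 84]
s 290 240 [0.5051 0.0361 0.0404] [98 97 94]
s 310 262 [ 0.5171 -0.04    0.0373] [175 180 180]
s 300 300 [ 0.473  -0.0945 -0.0012] [116 116 114]
```

View pics/ct.png

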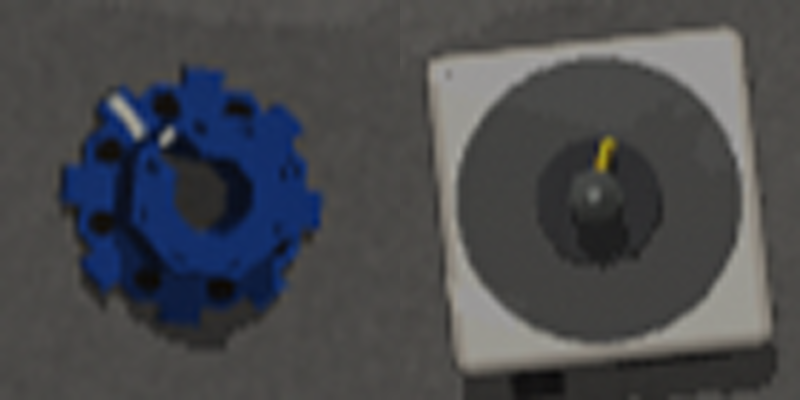

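View pics/cs.png

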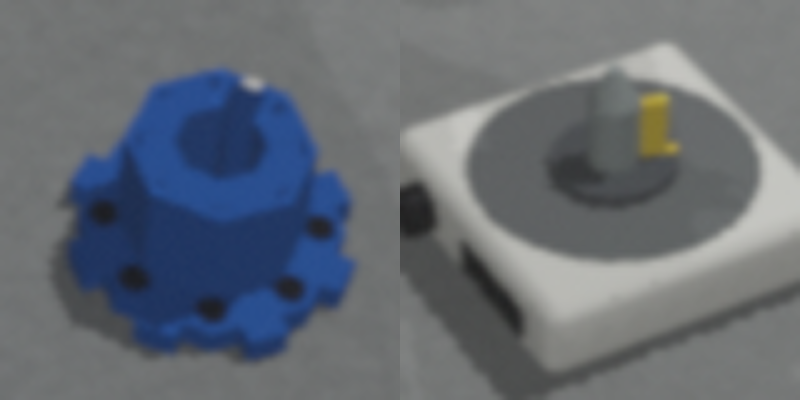

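Run:
```python
from h import *
C={n:camera(n) for n in("top","side")}
box={"top":((425,245,50,50),(270,210,75,80)),"side":((330,335,75,80),(255,205,105,80))}
for n,c in C.items():
    P=cloud(c); hsv=cv2.cvtColor(c["color"],cv2.COLOR_BGR2HSV); H,S,V=[hsv[...,i].astype(int) for i in range(3)]
    def sub(b): 
        m=np.zeros((480,640),bool); x,y,w,h=b; m[y:y+h,x:x+w]=1; return m
    rb,sb=map(sub,box[n])
    blue=(H>95)&(H<130)&(S>110)&rb
    z=P[...,2]
    m=blue&(z>0.044)&(z<0.056)
    vv,uu=np.nonzero(m); p=onplane(c,np.c_[uu,vv],0.05)
    hull=cv2.convexHull(p[:,:2].astype(np.float32)); M=cv2.minEnclosingCircle(hull)
    print(n,"rim top circ",M, "z",np.median(z[m]),m.sum(), "ext",p.min(0),p.max(0))
    mf=blue&(z>0.004)&(z<0.016)
    vv,uu=np.nonzero(mf); p=onplane(c,np.c_[uu,vv],0.010)
    print("  flange circ",cv2.minEnclosingCircle(cv2.convexHull(p[:,:2].astype(np.float32))),np.median(z[mf]))
    white=(S<70)&(V>120)&rb
    k,l,st,ce=cv2.connectedComponentsWithStats(white.astype(np.uint8))
    for i in range(1,k):
        if st[i,4]>=2:
            print("  white",st[i],ce[i],"@.05",onplane(c,ce[i],.05)[0,:2],"@.01",onplane(c,ce[i],.01)[0,:2],"z",np.median(z[l==i]))
    ye=(H>18)&(H<35)&(S>140)&sb
    vv,uu=np.nonzero(ye); print("  yellow",len(vv),list(zip(uu,vv,z[vv,uu].round(3))))
    # housing + dial
    mh=sb&(S<60)&(V>130)&(z>0.02); 
    cn=max(cv2.findContours((sb&(z>0.03)).astype(np.uint8),0,1)[0],key=cv2.contourArea)
    p=onplane(c,cn[:,0],0.04)[:,:2].astype(np.float32); print("  housing",cv2.minAreaRect(p))
    wc=(sb&(S<60)&(V>(115 if n=="top" else 130))).astype(np.uint8)
    cs,hi=cv2.findContours(wc,cv2.RETR_CCOMP,cv2.CHAIN_APPROX_NONE)
    for i,q in enumerate(cs):
        if hi[0][i][3]>=0 and len(q)>60:
            p=onplane(c,q[:,0],0.04)[:,:2]*1000; print("  dial",cv2.fitEllipse(p.astype(np.float32)))
```

```text
top rim top circ ((0.5006474256515503, -0.31903788447380066), 0.03139284625649452) z 0.049756303738362595 336 ext [ 0.47247211 -0.34745713  0.05      ] [ 0.53071051 -0.28927147  0.05      ]
  flange circ ((0.502135157585144, -0.318803995847702), 0.04802875965833664) 0.010275775657029085
  white [436 255   6   6  14] [438.71428571 257.        ] @.05 [ 0.5303065 -0.2884125] @.01 [ 0.53202451 -0.29535467] z 0.012120844464957758
  white [444 260   2   1   2] [444.5 260. ] @.05 [ 0.52323563 -0.30248027] @.01 [ 0.52476132 -0.30980505] z 0.052759956869340985
  yellow 14 [(np.int64(311), np.int64(239), np.float64(0.039)), (np.int64(310), np.int64(240), np.float64(0.05)), (np.int64(311), np.int64(240), np.float64(0.046)), (np.int64(312), np.int64(240), np.float64(0.048)), (np.int64(310), np.int64(241), np.float64(0.073)), (np.int64(311), np.int64(241), np.float64(0.07)), (np.int64(309), np.int64(242), np.float64(0.048)), (np.int64(310), np.int64(242), np.float64(0.072)), (np.int64(311), np.int64(242), np.float64(0.071)), (np.int64(309), np.int64(243), np.float64(0.073)), (np.int64(310), np.in
[... 4153 characters left out ...]
float64(0.053)), (np.int64(316), np.int64(233), np.float64(0.049)), (np.int64(317), np.int64(233), np.float64(0.05)), (np.int64(314), np.int64(234), np.float64(0.051)), (np.int64(315), np.int64(234), np.float64(0.047)), (np.int64(316), np.int64(234), np.float64(0.051)), (np.int64(317), np.int64(234), np.float64(0.047)), (np.int64(318), np.int64(234), np.float64(0.045)), (np.int64(314), np.int64(235), np.float64(0.047)), (np.int64(315), np.int64(235), np.float64(0.045))]
  housing ((0.530519425868988, 0.020233090966939926), (0.151972234249115, 0.14491157233715057), 6.839807510375977)
  dial ((541.0377807617188, 30.418426513671875), (121.77303314208984, 125.46630096435547), 165.78225708007812)
```

Run:
```python
from h import *
C={n:camera(n) for n in("top","side")}
for n,b,ctr in(("top",(425,245,50,50),None),("side",(330,335,75,80),None)):
    c=C[n];P=cloud(c);z=P[...,2]; hsv=cv2.cvtColor(c["color"],cv2.COLOR_BGR2HSV)
    m=np.zeros((480,640),bool); x,y,w,h=b; m[y:y+h,x:x+w]=1
    # top-rim: 8-fold orientation via hull support function
    m2=m&(z>0.044)&(z<0.056)
    vv,uu=np.nonzero(m2); p=onplane(c,np.c_[uu,vv],0.05)[:,:2]
    th=np.radians(np.arange(0,360)); u=np.c_[np.cos(th),np.sin(th)]
    hh=(p@u.T).max(0); cen=2*(hh[:,None]*u).mean(0); r=hh-u@cen
    a8=np.angle((r*np.exp(8j*th)).mean())/8
    # support is max at corners, min at flats
    print(n,"rim centre",cen,"meanr",r.mean(),"corner dir mod45",np.degrees(a8)%45,"flat",(np.degrees(a8)+22.5)%45)
    print("  width min dir",[(d,round(1e3*(hh[d]+hh[(d+180)%360]),1)) for d in range(0,180,15)])
t,s=C["top"],C["side"]
def tri(a,b):
    p,q=np.array(t["position"]),np.array(s["position"]); d=ray(t,a)[0]; e=ray(s,b)[0]
    k=np.linalg.lstsq(np.c_[d,-e],q-p,rcond=None)[0]; return p+k[0]*d,q+k[1]*e
print("tip top@.091",onplane(t,(309.5,247.5),.09),"side",onplane(s,(308.3,219),.09))
print(tri((309.5,247.5),(308.3,219)))
# yellow direction
ps=onplane(t,[(309.5,243.5),(310.5,241.5)],.073); print("rib pts top",ps)
print("rib side far top corner etc",onplane(s,[(315.5,225)],.073), onplane(s,[(319,235)],.046), "axis base")
for n,c,b in(("top",t,(290,228,40,40)),("side",s,(290,218,35,30))):
    P=cloud(c);x,y,w,h=b
    print(n);print(c["color"][y:y+h,x:x+w].max(2)[::2,::1] if n=="side" else "")
```

```text
top rim centre [ 0.50126352 -0.31886974] meanr 0.030171609358539995 corner dir mod45 19.09992749929373 flat 41.59992749929373
  width min dir [(0, np.float64(58.2)), (15, np.float64(61.7)), (30, np.float64(61.2)), (45, np.float64(59.5)), (60, np.float64(62.4)), (75, np.float64(61.2)), (90, np.float64(58.2)), (105, np.float64(61.2)), (120, np.float64(60.4)), (135, np.float64(58.6)), (150, np.float64(61.0)), (165, np.float64(59.5))]
side rim centre [ 0.49735262 -0.31902405] meanr 0.03153159459318375 corner dir mod45 18.445138864880676 flat 40.945138864880676
  width min dir [(0, np.float64(62.3)), (15, np.float64(66.0)), (30, np.float64(65.7)), (45, np.float64(63.1)), (60, np.float64(65.1)), (75, np.float64(64.6)), (90, np.float64(63.1)), (105, np.float64(63.7)), (120, np.float64(61.6)), (135, np.float64(59.7)), (150, np.float64(61.0)), (165, np.float64(61.5))]
tip top@.091 [[0.54622764 0.02475476 0.09      ]] side [[0.54181133 0.02723135 0.09      ]]
(array([0.54619076, 0.02472775, 0.09066712]), array([0.54154669, 0.0266319 , 0.0904875 ]))
rib pts top [[0.55680611 0.0256163  0.073    
[... 1637 characters left out ...]
  60  57  57  56  57  58  62  70  80  87  91  93
   92  91  89  88  84  80  82  81  82  83  82  82  87  95  98 100 103]
 [ 99  98  99  96  85  69  59  59  59  57  57  57  57  59  60  67  77  82
   83  83  83  82  83  83  82  83  81  80  76  78  88  97  99 100 100]
 [ 98  99  98  97  89  81  69  63  63  65  70  75  77  78  78  80  82  82
   82  83  82  82  82  80  80  77  73  73  80  90  97  98 100 100 100]
 [ 99 100  99  99  98  99  96  91  82  71  65  64  66  67  69  69  72  72
   71  72  71  69  68  67  71  79  87  94  97  99 100 100  99 100  99]
 [ 99  98 100  99  99  98  99  98  98  96  94  91  85  79  77  81  80  76
   75  77  83  91  93  94  97  98  99  99  99  99  99 100  99 100 100]]
```

>>> {"op": "move_arm", "data": {
  "rows": "0 0 0 0 0 0.165; 0 0 0 0 0 0.165; 0 0 0 0 0 0.165; -19 50 0 0 0 0; -19 50 0 0 0 0; -19 50 0 0 0 0; -19 50 0 0 0 0; -19 50 0 0 0 0; -19 50 0 0 0 0; -19 50 0 0 0 0; -19 50 0 0 0 0; -19 50 0 0 0 0; -19 50 0 0 0 0; -19 50 0 0 0 0; -19 50 0 0 0 0; -19 50 0 0 0 0; -19 50 0 0 0 0",
  "grip": 1,
  "newtons": 12
}}

```text
time_s: 2.52
ee_pos: [0.4458, -0.2126, 0.3048]
eef_rot: [3.136, -0.006, 0.704]
force: [0.2, -0.2, 0.4]
grip_width: 0.0942
```

```bash
cat >> h.py <<'E'
def to(x,y,z,yaw_deg):
    o=sensors.get_obs(); R=Ro.from_euler("xyz",o["eef_rot"]); T=Ro.from_euler("xyz",[np.pi,0,np.radians(yaw_deg)])
    d=R.inv().apply(np.array([x,y,z])-o["ee_pos"])*1000; w=(R.inv()*T).as_rotvec()
    print("pos",o["ee_pos"].round(4),"yaw",np.degrees(o["eef_rot"][2]).round(2),"t",o["time_s"],"F",o["force"].round(1),"M",o["moment"].round(2),"w",o["grip_width"]); print("delta mm",d.round(1),"rot",w.round(4))
E
python3 -c "
from h import *
to(.4995,-.319,.160,41)"
```

```text
pos [ 0.4458 -0.2126  0.3048] yaw 40.34 t 2.525 F [ 0.2 -0.2  0.4] M [ 0.03 -0.02  0.04] w 0.09415120772170706
delta mm [-28.8 115.1 145.2] rot [ 0.0055 -0.0059 -0.0116]
```

>>> {"op": "move_arm", "data": {
  "rows": "-10 39 0 0.0055 -0.006 -0.0116; -10 39 20 0 0 0; -9 37 30 0 0 0; 0 0 35 0 0 0; 0 0 35 0 0 0; 0 0 20 0 0 0; 0 0 0 0 0 0"
}}

```text
time_s: 3.4
ee_pos: [0.5003, -0.3265, 0.1596]
eef_rot: [-3.142, 0.0, 0.711]
force: [0.7, -0.0, 0.3]
grip_width: 0.0941
```

```bash
python3 -c "
from h import *
to(.4995,-.319,.111,41)
t=camera('top');s=camera('side')
cv2.imwrite('pics/g1.png',np.hstack([cv2.resize(t['color'][220:310,400:490],(400,400)),cv2.resize(s['color'][280:440,300:460],(400,400))]))"
```

```text
pos [ 0.5003 -0.3265  0.1596] yaw 40.76 t 3.4 F [ 0.7 -0.   0.3] M [-0.06  0.03 -0.02] w 0.09413350941849125
delta mm [ 4.3 -6.1 48.6] rot [-0.0001  0.0002 -0.0043]
```

View pics/g1.png

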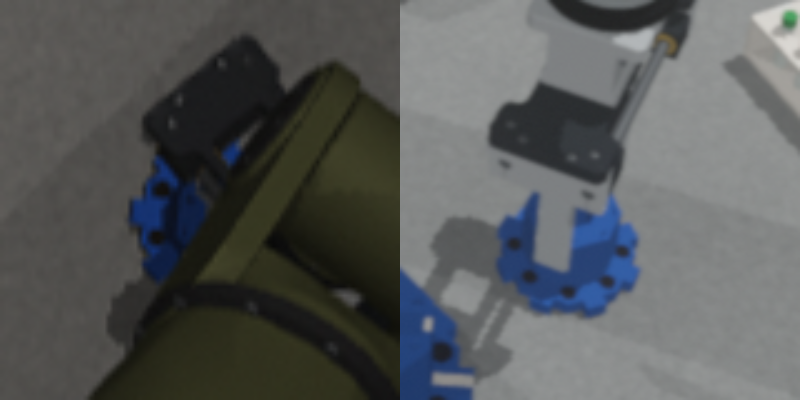

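The fingers straddle the rotor sleeve (side crop around (560,240)). I'll lower and close softly to square it up.

>>> {"op": "move_arm", "data": {
  "rows": "4 -6 2 0 0 -0.004; 0 0 23 0 0 0; 0 0 22 0 0 0; 0 0 2 0 0 0"
}}

```text
time_s: 4.0
ee_pos: [0.5014, -0.319, 0.116]
eef_rot: [3.132, -0.002, 0.717]
force: [-1.1, -0.5, 0.9]
grip_width: 0.0941
```

>>> {"op": "move_arm", "data": {
  "rows": "0 0 0 0 0 0; 0 0 0 0 0 0; 0 0 0 0 0 0; 0 0 0 0 0 0; 0 0 0 0 0 0; 0 0 0 0 0 0",
  "grip": -1,
  "newtons": 10
}}

```text
time_s: 4.75
ee_pos: [0.5022, -0.3193, 0.1193]
eef_rot: [3.128, -0.003, 0.717]
force: [0.9, -0.2, -1.7]
grip_width: 0.0581
```

```bash
python3 -c "
from h import *
to(.4995,-.319,.111,41)"
```

```text
pos [ 0.5022 -0.3193  0.1193] yaw 41.09 t 4.75 F [ 0.9 -0.2 -1.7] M [-0.01 -0.01  0.03] w 0.05811807733004428
delta mm [-1.9 -2.1  8.3] rot [ 0.014  -0.0032  0.0015]
```

>>> {"op": "move_arm", "data": {
  "rows": "0 0 0 0 0 0; 0 0 0 0 0 0; 0 0 0 0.007 -0.002 0.05; 0 0 0 0.007 -0.002 0.17; 0 0 0 0 0 0.17; 0 0 0 0 0 0.17; 0 0 0 0 0 0.17; 0 0 0 0 0 0.17; 0 0 0 0 0 0.17; 0 0 0 0 0 0.17; 0 0 0 0 0 0.17; 0 0 0 0 0 0.16",
  "grip": 1
}}

```text
time_s: 6.25
ee_pos: [0.5025, -0.3195, 0.1197]
eef_rot: [-3.141, 0.0, -0.904]
force: [-0.4, -0.7, -0.3]
grip_width: 0.0937
```

```bash
python3 -c "
from h import *
to(.5022,-.3193,.111,-49)"
```

```text
pos [ 0.5025 -0.3195  0.1197] yaw -51.78 t 6.25 F [-0.4 -0.7 -0.3] M [-0.06  0.12 -0.05] w 0.09370264321434621
delta mm [-0.3  0.1  8.7] rot [-0.0003  0.     -0.0485]
```

>>> {"op": "move_arm", "data": {
  "rows": "0 0 6 0 0 -0.05; 0 0 2 0 0 0; 0 0 0 0 0 0"
}}

```text
time_s: 6.62
ee_pos: [0.5026, -0.3196, 0.1117]
eef_rot: [-3.141, -0.0, -0.857]
force: [-0.3, -0.3, -0.4]
grip_width: 0.094
```

>>> {"op": "move_arm", "data": {
  "rows": "0 0 0 0 0 0; 0 0 0 0 0 0; 0 0 0 0 0 0; 0 0 0 0 0 0; 0 0 0 0 0 0; 0 0 0 0 0 0",
  "grip": -1,
  "newtons": 10
}}

```text
time_s: 7.38
ee_pos: [0.5027, -0.3196, 0.1121]
eef_rot: [-3.141, -0.001, -0.857]
force: [-0.3, 0.3, 0.1]
grip_width: 0.0578
```

```bash
python3 -c "
from h import *
to(.5022,-.3193,.111,-49)"
```

```text
pos [ 0.5027 -0.3196  0.1121] yaw -49.12 t 7.375 F [-0.3  0.3  0.1] M [ 0.02  0.2  -0.01] w 0.05784687024358276
delta mm [-0.5  0.2  1.1] rot [-0.0006 -0.0007 -0.0022]
```

>>> {"op": "move_arm", "data": {
  "rows": "0 0 0 0 0 0; 0 0 0 0 0 0; 0 0 -20 0 0 0; 0 0 -40 0 0 0; 0 0 -40 0 0 0; 0 0 -30 0 0 0; 0 0 0 0 0 0",
  "newtons": 40
}}

```text
time_s: 8.25
ee_pos: [0.5023, -0.3194, 0.2511]
eef_rot: [-3.14, -0.003, -0.857]
force: [-0.0, 0.3, -2.0]
grip_width: 0.0577
```

>>> {"op": "move_arm", "data": {
  "rows": "-20 -22 0 0 0 0; -35 -39 0 0 0 0; -35 -39 0 0 0 0; -35 -39 0 0 0 0; -35 -39 0 0 0 0; -35 -39 0 0 0 0; -25 -25 0 0 0 0; 0 0 0 0 0 0.1; 0 0 0 0 0 0.17; 0 0 0 0 0 0.17; 0 0 0 0 0 0.17; 0 0 0 0 0 0.17; 0 0 0 0 0 0.12; 0 0 0 0 0 0"
}}

```text
time_s: 10.0
ee_pos: [0.5369, 0.0169, 0.2387]
eef_rot: [3.127, -0.003, -1.785]
force: [1.1, 0.2, -0.7]
grip_width: 0.0579
```

```bash
python3 -c "
from h import *
to(.546,.0265,.242,-106)
t=camera('top');s=camera('side')
cv2.imwrite('pics/h1.png',np.hstack([cv2.resize(t['color'][205:305,260:360],(400,400)),cv2.resize(s['color'][130:290,220:380],(400,400),interpolation=cv2.INTER_CUBIC)]))"
```

```text
pos [0.5369 0.0169 0.2387] yaw -102.28 t 10.0 F [ 1.1  0.2 -0.7] M [-0.    0.14 -0.01] w 0.05789623366449041
delta mm [-11.3  -6.8  -3.4] rot [ 0.0147 -0.003   0.0648]
```

View pics/h1.png

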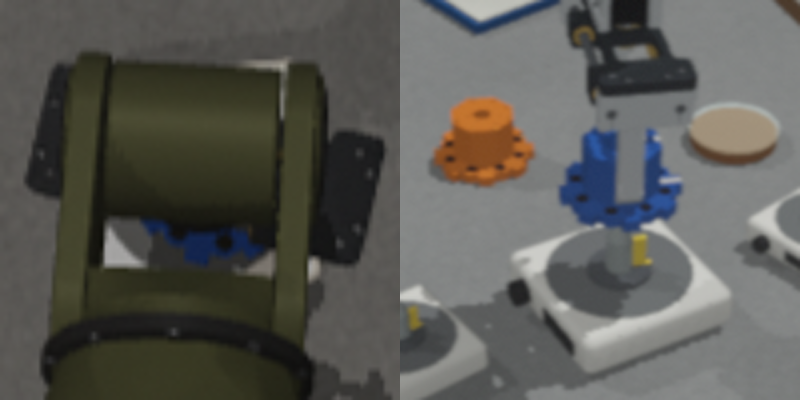

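>>> {"op": "move_arm", "data": {
  "rows": "-11 -7 -3 0.015 -0.003 0.065; 0 0 0 0 0 0; 0 0 0 0 0 0"
}}

```text
time_s: 10.48
ee_pos: [0.5459, 0.0261, 0.2411]
eef_rot: [3.141, -0.0, -1.842]
force: [0.5, 0.1, -1.0]
grip_width: 0.0576
```

Run:
```python
from h import *
to(.546,.0265,.242,-106)
o=sensors.get_obs(); s=camera("side"); e=np.array(o["ee_pos"]); zu=e[2]-.1121
hsv=cv2.cvtColor(s["color"],cv2.COLOR_BGR2HSV); H,S,V=[hsv[...,i].astype(int) for i in range(3)]
m=np.zeros((480,640),bool); m[160:240,270:350]=1
P=cloud(s); z=P[...,2]
b=m&(H>95)&(H<130)&(S>110)
f=b&(abs(z-zu-.010)<.006)
vv,uu=np.nonzero(f); p=onplane(s,np.c_[uu,vv],zu+.01)[:,:2].astype(np.float32)
print("flange",cv2.minEnclosingCircle(cv2.convexHull(p)), "z",np.median(z[f])-zu-.01,len(p))
w=m&(S<70)&(V>140)&(z>zu-.01)
k,l,st,ce=cv2.connectedComponentsWithStats(w.astype(np.uint8))
for i in range(1,k):
    q=onplane(s,ce[i],zu+.01)[0]; print(st[i],ce[i],q[:2],np.median(z[l==i])-zu)
cv2.imwrite('pics/h2.png',cv2.resize(s['color'][165:285,250:370],(600,600),interpolation=cv2.INTER_CUBIC))
print("proj TCP axis underside..",proj(s,[[e[0],e[1],zu+h] for h in(0,.01,.05)]))
```

```text
pos [0.5459 0.0261 0.2411] yaw -105.53 t 10.475 F [ 0.5  0.1 -1. ] M [ 0.01  0.2  -0.05] w 0.05764500518430986
delta mm [-0.4 -0.  -0.9] rot [ 0.0007 -0.0003  0.0083]
flange ((0.5415100455284119, 0.020180610939860344), 0.04933389276266098) z -0.0002523206839589922 481
[324 180   2   2   3] [324.66666667 180.66666667] [0.5985659  0.07522666] 0.05164746457691102
[327 196   8   3  20] [330.9 197.2] [0.5849911  0.01606297] 0.010466727538914117
[318 215   1   1   1] [318. 215.] [ 0.53718103 -0.02843024] -0.0012633111265443475
[310 216   8   2   9] [313.11111111 216.88888889] [ 0.52620998 -0.03040285] 0.0005159719553465558
[340 237   1   1   1] [340. 237.] [ 0.54649111 -0.10473028] 0.6475804854158119
proj TCP axis underside.. [[310.63394727 202.99017866]
 [310.70440937 198.81488013]
 [310.99432737 181.63551419]]
```

View pics/h2.png

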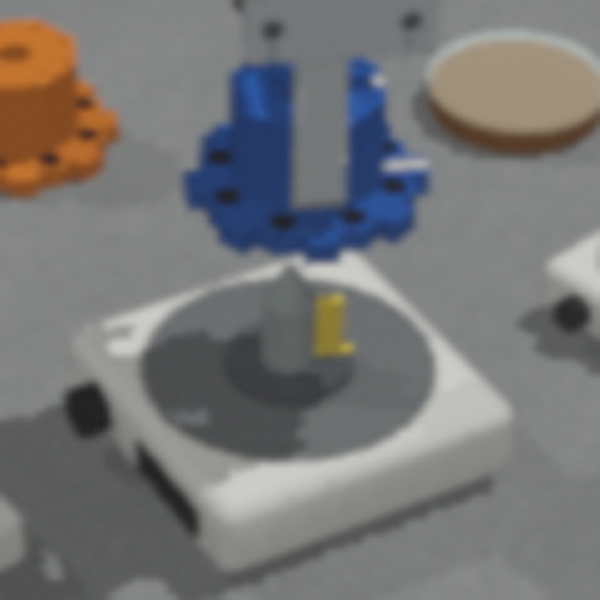

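Run:
```python
from h import *
s0=cv2.imread("pics/side0.png"); c=camera("side"); s1=c["color"]; cv2.imwrite("pics/side_h.png",s1)
e=sensors.get_obs()["ee_pos"]; zu=e[2]-.1121
def bl(im,box):
    hsv=cv2.cvtColor(im,cv2.COLOR_BGR2HSV).astype(int); m=(hsv[...,0]>95)&(hsv[...,0]<130)&(hsv[...,1]>110)
    k=np.zeros_like(m); x,y,w,h=box; k[y:y+h,x:x+w]=1; return m&k
for nm,im,box,ax,z0 in(("init",s0,(330,335,75,80),(.5027,-.3196),0.),("hover",s1,(280,160,65,60),e[:2],zu)):
    m=bl(im,box); 
    # observed extents
    v,u=np.nonzero(m); 
    # predicted extents: flange disc circles r=48 & sleeve octagon
    th=np.radians(np.arange(0,360,2)); 
    F=np.vstack([np.c_[ax[0]+.048*np.cos(th),ax[1]+.048*np.sin(th),np.full(180,z0+h)] for h in(0,.01)])
    k0=np.radians(40.9 if nm=="init" else -15.5)
    a=k0+np.radians(22.5+45*np.arange(8)); r=.029/np.cos(np.pi/8)
    O=np.c_[ax[0]+r*np.cos(a),ax[1]+r*np.sin(a),np.full(8,z0+.05)]
    f=proj(c,F);o=proj(c,O)
    print(nm,"obs u",u.min(),u.max()+1,"v",v.min(),v.max()+1,"| pred flange u",f[:,0].min(),f[:,0].max(),"v",f[:,1].min(),f[:,1].max(),"| oct",o.min(0),o.max(0))
    for r_ in range(v.min(),v.max()+1,3):
        q=u[v==r_]; print(r_,q.min(),q.max()+1,end="; ")
    print()
# spindle: dial, predicted for guess
for ax in((.546,.0265),):
    for R,z in((.063,.0405),(.027,.045),(.011,.06)):
        p=proj(c,np.c_[ax[0]+R*np.cos(th),ax[1]+R*np.sin(th),np.full(180,z)]); print("spindle pred",R,p.min(0),p.max(0))
    print("tip",proj(c,[[*ax,.091]]))
g=cv2.cvtColor(s0,cv2.COLOR_BGR2GRAY)
for r_ in (222,226,230,236,240,244,248): print(r_,g[r_,270:350])
```

```text
init obs u 339 396 v 349 407 | pred flange u 339.8611093283907 398.4312970786131 v 356.4296407587482 407.7223325232365 | oct [351.61589575 348.56942206] [390.73906228 379.58732614]
349 366 371; 352 356 373; 355 354 383; 358 352 385; 361 350 387; 364 348 388; 367 342 388; 370 340 393; 373 339 394; 376 341 395; 379 341 394; 382 341 394; 385 339 393; 388 340 396; 391 341 395; 394 347 393; 397 349 387; 400 352 384; 403 353 382; 406 375 376; 
hover obs u 287 335 v 177 217 | pred flange u 286.29227473345753 335.17454945173915 v 185.29197000609057 217.39823170440545 | oct [295.29511263 173.16911749] [326.94395334 190.36323741]
177 320 324; 180 297 324; 183 297 327; 186 297 327; 189 296 327; 192 291 328; 195 291 331; 198 290 326; 201 287 335; 204 288 333; 207 292 332; 210 294 332; 213 295 324; 216 312 316; 
spindle pred 0.063 [279.60794669 219.7172935 ] [340.40823706 257.64938889]
spindle pred 0.027 [296.99912579 228.23340557] [323.10107805 244.44526771]
spindle pred 0.011 [304.79097082 227.20365959] [315.50879523 233.77586413]
tip [[310.35458298 218.32887177]]
222 [117 116 116 115 114 114 1
[... 1579 characters left out ...]
96 196
 196 194 189 175 154 135 126 126]
244 [ 62  93 119 135 148 158 167 173 171 148 117  99  98  98  96  97  96  97
  96  98  97  98  97  97  97  97  93  90  82  68  63  64  64  65  66  69
  70  70  70  69  69  66  66  65  70  77  87  93  96  97  98  98  98  98
  98  99  97  99  98  99  99 100 102 104 111 136 172 192 196 196 196 196
 196 196 196 196 196 194 188 175]
248 [ 37  51  84 107 117 123 133 144 155 163 169 160 138 112 100  97  96  97
  97  98  97  98  98  98  97  98  97  98  97  97  97  96  97  97  97  96
  98  97  97  98  98  97  98  98  98  98  97  98  98  98  98  98  99 103
 105 106 106 105 106 107 106 111 133 161 183 193 196 196 196 196 196 195
 193 191 190 188 186 183 181 177]
```

```bash
python3 -c "
from h import *
to(.5412,.0287,.210,-106)"
```

```text
pos [0.5459 0.0261 0.2413] yaw -105.59 t 10.575 F [ 0.2  0.2 -1.3] M [0.01 0.09 0.04] w 0.05781876774616831
delta mm [-1.3  5.3 31.3] rot [ 0.0003 -0.0002  0.0071]
```

>>> {"op": "move_arm", "data": {
  "rows": "-1.3 5.3 0 0 0 0.007; 0 0 10 0 0 0; 0 0 12 0 0 0; 0 0 8 0 0 0; 0 0 0 0 0 0"
}}

```text
time_s: 11.2
ee_pos: [0.5402, 0.0286, 0.2083]
eef_rot: [3.14, -0.001, -1.849]
force: [-0.1, 0.3, -1.4]
grip_width: 0.0577
```

Run:
```python
from h import *
to(.5412,.0287,.210,-106)
c=camera("side"); s=c["color"]
cv2.imwrite('pics/h3.png',cv2.resize(s[175:275,255:355],(600,600),interpolation=cv2.INTER_CUBIC))
e=sensors.get_obs()["ee_pos"]; zu=e[2]-.1121
hsv=cv2.cvtColor(s,cv2.COLOR_BGR2HSV).astype(int); m=(hsv[...,0]>95)&(hsv[...,0]<130)&(hsv[...,1]>110)
m[:170]=0;m[250:]=0;m[:,:270]=0;m[:,350:]=0
v,u=np.nonzero(m); th=np.radians(np.arange(0,360,2))
f=proj(c,np.vstack([np.c_[e[0]+.048*np.cos(th),e[1]+.048*np.sin(th),np.full(180,zu+h)] for h in(0,.01)]))
print("obs",u.min(),u.max()+1,v.max()+1,"pred",f.min(0),f.max(0))
for R,z in((.060,.0405),(.027,.045),(.011,.06)):
    p=proj(c,np.c_[e[0]+R*np.cos(th),e[1]+R*np.sin(th),np.full(180,z)]); print("spindle pred",R,p.min(0),p.max(0))
g=cv2.cvtColor(s,cv2.COLOR_BGR2GRAY)
for r in(234,238,242,246): print(r,list(g[r,272:345]))
```

```text
pos [0.5402 0.0286 0.2083] yaw -105.95 t 11.2 F [-0.1  0.3 -1.4] M [0.04 0.16 0.04] w 0.0577080234618045
delta mm [-0.4 -0.9 -1.7] rot [ 0.002  -0.0007  0.0008]
obs 284 331 231 pred [283.42609355 198.46803318] [331.43230666 230.79678236]
spindle pred 0.06 [278.13583478 220.6065335 ] [336.05385524 256.74111861]
spindle pred 0.027 [294.07645847 228.29328808] [320.18772168 244.51169264]
spindle pred 0.011 [301.8483469  227.26438131] [312.56981434 233.83924787]
234 [np.uint8(150), np.uint8(151), np.uint8(150), np.uint8(152), np.uint8(157), np.uint8(151), np.uint8(128), np.uint8(98), np.uint8(82), np.uint8(78), np.uint8(78), np.uint8(78), np.uint8(78), np.uint8(78), np.uint8(77), np.uint8(77), np.uint8(78), np.uint8(77), np.uint8(77), np.uint8(77), np.uint8(78), np.uint8(78), np.uint8(74), np.uint8(70), np.uint8(66), np.uint8(64), np.uint8(64), np.uint8(64), np.uint8(65), np.uint8(69), np.uint8(82), np.uint8(91), np.uint8(95), np.uint8(96), np.uint8(97), np.uint8(98), np.uint8(98), np.uint8(96), np.uint8(93), np.uint8(91), np.uint8(96), np.uint8(109), np.uint8(117), np.uint8(119), np.uint
[... 2912 characters left out ...]
np.uint8(79), np.uint8(79), np.uint8(78), np.uint8(77), np.uint8(79), np.uint8(76), np.uint8(75), np.uint8(72), np.uint8(72), np.uint8(70), np.uint8(68), np.uint8(68), np.uint8(69), np.uint8(69), np.uint8(70), np.uint8(70), np.uint8(72), np.uint8(79), np.uint8(91), np.uint8(100), np.uint8(103), np.uint8(102), np.uint8(104), np.uint8(103), np.uint8(103), np.uint8(103), np.uint8(104), np.uint8(104), np.uint8(103), np.uint8(104), np.uint8(104), np.uint8(104), np.uint8(104), np.uint8(104), np.uint8(104), np.uint8(104), np.uint8(112), np.uint8(138), np.uint8(172), np.uint8(189), np.uint8(193), np.uint8(193), np.uint8(193), np.uint8(193), np.uint8(193), np.uint8(193), np.uint8(192), np.uint8(193)]
```

View pics/h3.png

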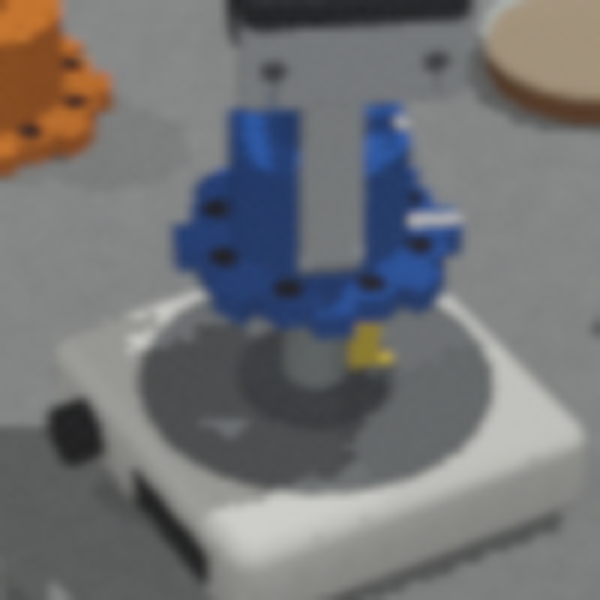

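>>> {"op": "move_arm", "data": {
  "rows": "0 0 6 0.002 -0.001 0; 0 0 6 0 0 0; 0 0 4 0 0 0; 0 0 0 0 0 0"
}}

```text
time_s: 11.75
ee_pos: [0.5406, 0.0286, 0.192]
eef_rot: [-3.14, 0.001, -1.849]
force: [-0.0, 0.3, -1.7]
grip_width: 0.0579
```

```bash
python3 -c "
from h import *
to(.5402,.0286,.157,-106)"
```

```text
pos [0.5406 0.0286 0.192 ] yaw -105.95 t 11.75 F [-0.   0.3 -1.7] M [-0.01  0.14  0.03] w 0.05790930250885894
delta mm [ 0.1  0.4 35. ] rot [-0.0015  0.0008  0.0009]
```

>>> {"op": "move_arm", "data": {
  "rows": "0 0.3 5 0 0 0; 0 0 4 0 0 0; 0 0 3 0 0 0; 0 0 0 0 0 0"
}}

```text
time_s: 12.25
ee_pos: [0.5405, 0.0289, 0.1794]
eef_rot: [-3.139, 0.001, -1.849]
force: [-0.6, 1.4, -1.1]
grip_width: 0.0577
```

```bash
python3 -c "
from h import *
to(.5402,.0286,.157,-106)
c=camera('side');s=c['color']
cv2.imwrite('pics/h4.png',cv2.resize(s[175:275,255:355],(600,600),interpolation=cv2.INTER_CUBIC))"
```

```text
pos [0.5405 0.0289 0.1794] yaw -105.94 t 12.25 F [-0.6  1.4 -1.1] M [0.23 0.11 0.04] w 0.05772440937004221
delta mm [ 0.4  0.2 22.4] rot [-0.0023  0.0014  0.001 ]
```

View pics/h4.png

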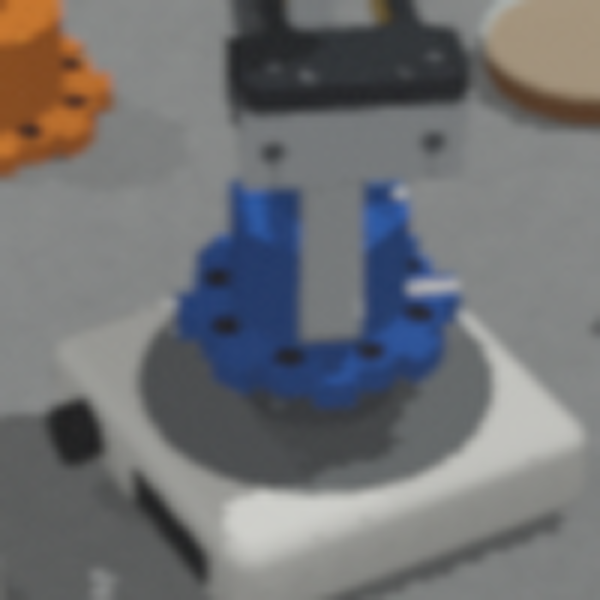

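The rotor's underside is now about 6 mm below the rib top with almost no force, so the key is engaged. Continuing down.

>>> {"op": "move_arm", "data": {
  "rows": "-0.6 0 5 0.002 -0.001 0; 0 0 5 0 0 0; 0 0 4 0 0 0; 0 0 3 0 0 0; 0 0 0 0 0 0"
}}

```text
time_s: 12.92
ee_pos: [0.5406, 0.0293, 0.1611]
eef_rot: [-3.138, 0.002, -1.849]
force: [0.3, -0.2, -0.4]
grip_width: 0.058
```

```bash
python3 -c "
from h import *
to(.5402,.0286,.157,-106)"
```

```text
pos [0.5406 0.0293 0.1611] yaw -105.95 t 12.925 F [ 0.3 -0.2 -0.4] M [0.05 0.12 0.02] w 0.05799896781138807
delta mm [0.8 0.2 4.1] rot [-0.0038  0.0018  0.0008]
```

>>> {"op": "move_arm", "data": {
  "rows": "0 0 2 -0.003 0.002 0; 0 0 1.5 0 0 0; 0 0 1 0 0 0; 0 0 1 0 0 0; 0 0 0 0 0 0"
}}

```text
time_s: 13.55
ee_pos: [0.5409, 0.0293, 0.1573]
eef_rot: [-3.14, -0.0, -1.849]
force: [-0.4, -0.5, -1.7]
grip_width: 0.0575
```

```bash
python3 -c "
from h import *
to(.5402,.0286,.157,-106)"
```

```text
pos [0.5409 0.0293 0.1573] yaw -105.95 t 13.55 F [-0.4 -0.5 -1.7] M [-0.03  0.13  0.  ] w 0.05745173603801807
delta mm [0.8 0.5 0.3] rot [-0.002  -0.0001  0.001 ]
```

Nearly home (0.3 mm to go by estimate). I'll press gently to find contact, then open.

>>> {"op": "move_arm", "data": {
  "rows": "0 0 1 0 0 0; 0 0 1 0 0 0; 0 0 1 0 0 0"
}}

```text
time_s: 13.92
ee_pos: [0.541, 0.0293, 0.157]
eef_rot: [-3.139, -0.0, -1.849]
force: [-7.8, 0.5, 15.6]
grip_width: 0.0577
```

```bash
python3 -c "
from h import *
to(.5402,.0286,.157,-106)"
```

```text
pos [0.541  0.0293 0.157 ] yaw -105.94 t 13.925 F [-7.8  0.5 15.6] M [-0.01  1.86 -0.  ] w 0.05770549002448307
delta mm [0.9 0.6 0. ] rot [-0.0028 -0.0001  0.0011]
```

>>> {"op": "move_arm", "data": {
  "rows": "0 0 0 0 0 0; 0 0 0 0 0 0; 0 0 0 0 0 0; 0 0 0 0 0 0",
  "grip": 1
}}

```text
time_s: 14.42
ee_pos: [0.5412, 0.0292, 0.1569]
eef_rot: [-3.138, 0.0, -1.849]
force: [0.3, 0.6, 0.1]
grip_width: 0.0926
```

>>> {"op": "move_arm", "data": {
  "rows": "0 0 -10 0 0 0; 0 0 -30 0 0 0; 0 0 -40 0 0 0; 0 0 -40 0 0 0; 0 -40 -20 0 0 0; 0 -50 0 0 0 0; 0 -50 0 0 0 0; 0 0 0 0 0 0"
}}

```text
time_s: 15.42
ee_pos: [0.6784, -0.01, 0.3075]
eef_rot: [-3.135, 0.001, -1.848]
force: [-0.3, 0.0, -0.0]
grip_width: 0.0939
```

```bash
python3 -c "
from h import *
to(.5402,.0286,.157,-106)
t=camera('top');c=camera('side');s=c['color']
cv2.imwrite('pics/f1.png',np.hstack([cv2.resize(t['color'][205:305,260:360],(400,400),interpolation=cv2.INTER_CUBIC),cv2.resize(s[175:275,255:355],(400,400),interpolation=cv2.INTER_CUBIC)]))
cv2.imwrite('pics/f1s.png',s)
for c in (c,t):
    P=cloud(c);z=P[...,2];hsv=cv2.cvtColor(c['color'],cv2.COLOR_BGR2HSV).astype(int)
    b=(hsv[...,0]>95)&(hsv[...,0]<130)&(hsv[...,1]>110)&(abs(P[...,0]-.541)<.07)&(abs(P[...,1]-.029)<.07)
    q=z[b]; print(len(q),'rim z',np.median(q[q>.085]),'flange z',np.median(q[(q>.045)&(q<.062)]))
    f=b&(z>.088); X=P[f]; A=np.c_[X[:,:2]-X[:,:2].mean(0),np.ones(len(X))]; print('tilt',np.linalg.lstsq(A,X[:,2],rcond=None)[0][:2])
"
```

```text
pos [ 0.6784 -0.01    0.3075] yaw -105.9 t 15.425 F [-0.3  0.  -0. ] M [0.05 0.25 0.  ] w 0.09388927749794136
delta mm [  0.9 144.6 149.5] rot [-0.007   0.0009  0.0017]
1262 rim z 0.09381158147310237 flange z 0.05441369314614575
tilt [-0.01094076  0.02034642]
0 rim z nan flange z nan
tilt [0. 0.]
  return _methods._mean(a, axis=axis, dtype=dtype,
  ret = ret.dtype.type(ret / rcount)
<string>:11: RuntimeWarning: Mean of empty slice.
  ret = um.true_divide(
```

View pics/f1.png

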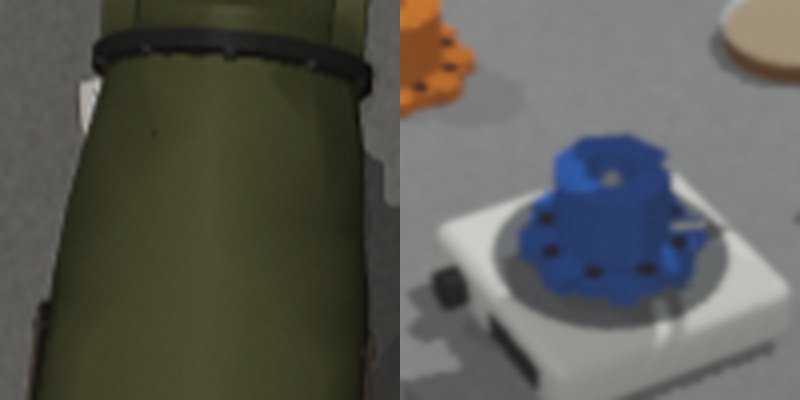

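View pics/f1s.png

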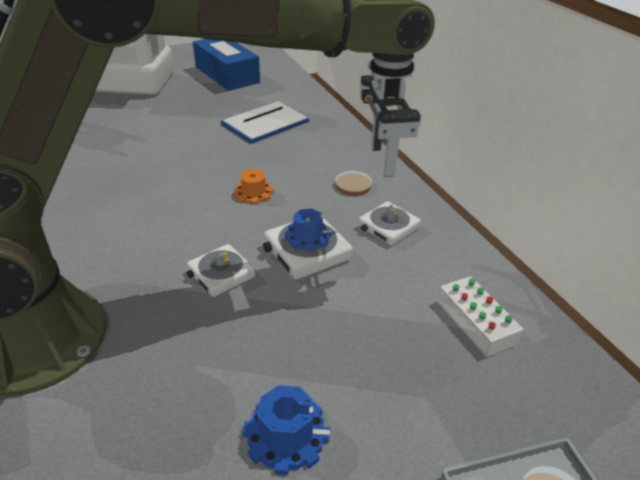

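The side view shows the rotor flat on the plate at (308,230). Rim and flange heights are 93.8 and 54.4 mm, against 95 and 55 expected. The post tip sits just below the rim, and the orange rotor and dish are where they were.

```bash
python3 -c "
from station import ctrl; print(ctrl.hand_in())"
```

```text
the job is handed in; nothing more can be done
None
```

The smaller blue rotor is on the large spinner's spindle with its keyway over the yellow rib, released, and the job is handed in. The arm's clock read 15.4 s at the last move, against the 40 s limit.

I squared the rotor up by gripping it on two pairs of flats, lined it up with the spindle in the side view, and slid it down. The lateral force was under 2 N as it passed the rib.

**Checks that agreed:**
- **Seating:** it met firm contact at about 16 N, at the height calculated for fully home (TCP 157.0 mm against 157.1 mm).
- **After release:** in the side view the rim is at 93.8 mm and the flange at 54.4 mm, where 95 and 55 mm are expected. The orange rotor and the dish look unmoved, and the gripper is clear of everything.

**Checks that disagreed or failed:**
- **Spindle position:** the two cameras differed by about 4 mm. I used the side view's comparison of rotor and spindle, and the fit bore that out.
- **Top view:** the arm blocked it at the end, so the final result was seen only from the side.
- **Tilt:** a rough plane fit to the rim gave 0.01–0.02 rad. I took this as depth noise, since the heights and the contact match a flat seat.

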